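# Extend the telescopic brush and hold it up

## Robot

A 6-joint arm with a two-finger parallel gripper is mounted at the origin on a cart in front of the work surface, level with it; the furniture and walls round the work are solid. World frame = base frame: x ahead of the robot, y to its left, z up, the work surface at z = 0. Lengths are in m, angles in degrees, forces in N, time in s.
With the tool pointing down it reaches from about 0.25 to 0.725 m from the base axis. Payload 9.7 kg.
Tool frame: the origin (TCP) lies at the centre of the arm's flange, where the gripper is bolted on; the fingertips stand 173 mm ahead of it and the grasp point (between the pads) lies 155 mm ahead of it; z points along the fingers, y is the line along which they close (so a half turn about z gives the same grasp; the last joint's range is limited). The gripper opens to 85 mm and grips with 20 to 120 N. Pads are 22 mm wide; open, the fingers measure 114 mm over their backs; the gripper's body (76 mm by 85 mm) begins 54 mm behind the grasp point. The pads swing forward as they close: fully open they stand 13 mm farther back than shut.
Start: joints at [-64.057, 4.979, 10.078, 95.1, 0, 90], TCP at [0.241, -0.495, 0.405] pointing down, gripper open.
Joint ranges: [-179.16, 179.16], [-48.56, 103.87], [-65.8, 70.77], [-126.05, 130.52], [-82.76, 87.17], [-180, 180]. Speed limits (degrees/s): [127.2, 127.2, 147.25, 180, 180, 180].

## Interface

Orientations are given as [roll, pitch, yaw] about the fixed x, y, z axes, in that order (R = Rz(yaw) Ry(pitch) Rx(roll)).
In Python, from workcell import monitor, camera, get_calibration, bot gives the robot as it stands.
- The arm moves only by the tool carry_out, never from a script. Its argument "targets" is text: rows parted by semicolons, each of 7 numbers parted by spaces: the shift along the tool's x, y, z in units of 0.04 m (1.0 is 0.04 m), then the turn, a rotation vector about the tool's x, y, z in units of 0.1 rad (1.0 is 0.1 rad), then the opening, from -1 (shut) to 1 (fully open), so that 0 is half open. A call has exactly 8 rows; each row shifts and turns the commanded pose from where the row before left it, along the tool's axes as they then stand; what a row does not reach is not made up. A row lasts 1/12 s, in which the tool goes at most 41.7 mm and 7.16 degrees, less where a joint would pass 70% of its speed; a pose out of reach is approached as far as the arm can. A call with a number of a shift or a turn outside -1 to 1 is refused whole. A call with a gripper value outside its range is refused whole. The fingers move at their own pace and stop on an object; "newtons" is the grip in N (left out, the last holds). Time passes only in rows, so rows that do not move let the fingers close, or fill a call up. It gives the time, the measured TCP pose, the force, the opening and the grip force at its end, in the units of the state.
- monitor.get_obs(): the state, without advancing time (a new reading comes with each control period).
- camera(name): name is "side" or "top" or "wrist"; returns the picture (384x512x3 uint8, red, green, blue); there is no depth.
- get_calibration(name): a dict with "fx", "fy", "cx", "cy" (pixels), "D" ([k1, k2, p1, p2, k3] as OpenCV has them; the pictures are not rectified), "view" (4x4, takes a point from world to camera coordinates). Camera axes: x right, y down, z forward; pixel columns grow to the right and rows downward; lengths in m; the calibration is good to about 2 mm. A picture is of the moment at which its call begins: read the wrist's pose just before it. get_calibration takes no time and is no camera call; for the wrist camera it gives the pose at the moment of the call.
- bot.job_done(): hands the job in; it is judged then, once.
The state is a dict: "time": time; "q": joint angles; "qd": joint speeds; "joint_efforts": joint torques, N m; "ee_pos": TCP position; "tcp_rot": TCP orientation; "wrist_force": force on the tool from outside, world axes, zero at the start; "torque": the same for the moment, N m; "opening": finger opening in m; "grasp_force": force on a finger pad.
Only numpy, scipy, OpenCV 4.12 (cv2) and the standard library are available. Lean on these libraries where they do the work, as an engineer would, in place of code of your own. Each camera call takes 0.05 s, during which the arm holds its last target. There are 200 camera calls.

## Task

Get the telescopic brush ready for scrubbing tall bottles: with the brush still standing in its blue pot, squeeze the orange button in the black handle fully in, pull the handle straight up past the first stop to the second stop (fully extended), and only then lift the whole brush out. Finish still holding it by the handle, extended, upright and still, with the brush head a few centimetres clear above the pot's rim; do not put it down or let go. Leave the cup, the timer and the glass alone.

Things in the scene. Friction and masses are not known exactly. Their poses are not given: they have to be found in the camera images.
- caddy: low round blue ceramic pot, fixed to the worktop: 72 mm outside diameter, 40 mm high, 58 mm inside diameter, inner floor 8 mm above its underside. Origin: centre of its underside. The brush stands in it.
- brush: telescopic brush (0.35 to 0.55 kg), loose, upright in the pot: round head 52 mm in diameter, bristles down, then a green sleeve 28 mm in diameter with a grey collar (32 mm), ending 130 mm above the bristle tips. Its weight keeps it down while the unlocked handle slides. Origin: underside of the bristles; z up to the handle; -x is the button's side (turned up to 70 degrees from facing the robot).
- grip (a point): centre of the black handle, a rounded block 30 mm along x (the button direction), 26 mm along y, 56 mm tall (28 mm above and below this point; a thin wire loop adds 12 mm on top). Axes as the brush's. With the handle home it lies 164 mm above the bristle tips (about 172 mm above the worktop). The handle weighs 0.06 kg.
- button_face (a point): centre of the outer face of the orange release button, 18 mm wide, 34 mm tall, level with the centre of the handle. It stands 7 mm proud of the handle's -x face, so handle and button together are 37 mm across x with the button out, 32 mm with it in. The handle can be grasped with one finger on the button and the other on the opposite face, which presses the button.
- release (a joint): orange button: 0 out, 0.005 m fully in (towards the handle's +x). Sprung: 2 N to start, 5 N fully in. It must be in by more than 3 mm to unlock the handle; keep it in while pulling. Let out, it locks the handle at home, at the first or at the second stop.
- handle (a joint): extension of the handle out of the sleeve: 0 home, first stop about 0.035 m, second stop (hard end) 0.070 m. Slides with about 1 N of friction once unlocked; while locked, pulling the handle lifts the whole brush instead.
- mug: small white cup with a handle, 60 x 83 x 49 mm, loose bystander, beside the pot. Origin: near the centre of its underside.
- timer: round kitchen timer, white with a wooden top, 69 mm in diameter, 44 mm high, loose bystander, on the other side of the pot. Origin: centre of its underside.
- glass: small glass tumbler, 48 mm in diameter, 61 mm high, loose bystander, farther back. Origin: centre of its underside.

How it is judged:
By the outcome, as a careful person would: the job done as asked, in the order asked, and still so for the second after the job is handed in, while the arm keeps its last pose, push and grip.
It also fails if it takes over 35 s, if anything falls off the work surface, if the arm or the gripper's body presses on something with over 40 N, if the wrist force passes 120 N, or if a joint passes its speed limit or range.

## Working session

There is one attempt and no reset: what is moved stays moved. The work goes in short steps, Python scripts to look and compute and a tool call to move; the robot and the scene stay as the last step left them, time stands still between calls to the robot, and variables do not carry over. Pictures are saved under pics/ and viewed, at most 10 in all, crops included, and the job is handed in when it is done.

Besides the shell and the picture viewer there is one more tool, called after "Request:" as a command line: name --argument value ..., lists and objects as JSON in quotes. carry_out: Moves the arm, as the interface text tells. Shifts and turns lie within -1 to 1; 1 stands for 0.04 m of shift or 0.1 rad of turn. Its arguments: {"type":"object","properties":{"targets":{"type":"string"},"newtons":{"type":"number"}},"required":["targets"]}

```bash
mkdir -p pics; python3 - <<'E'
from workcell import monitor, camera, get_calibration, bot
import cv2, numpy as np
ims=[]
for n in ("side","top"):
    im=camera(n); cv2.imwrite(f"pics/{n}0.png",im[:,:,::-1]); 
    c=get_calibration(n); print(n,{k:np.round(v,4).tolist() for k,v in c.items()})
print(monitor.get_obs())
E
```

```text
side {'fx': 380.7535, 'fy': 380.7535, 'cx': 255.4776, 'cy': 192.6962, 'D': [-0.1174, 0.0, 0.0, 0.0, 0.0], 'view': [[-0.821, -0.5709, -0.0057, 0.5155], [-0.2867, 0.421, -0.8605, 0.2328], [0.4937, -0.7049, -0.5093, 0.7061], [0.0, 0.0, 0.0, 1.0]]}
top {'fx': 408.0648, 'fy': 408.0648, 'cx': 257.1803, 'cy': 198.9058, 'D': [-0.0723, 0.0, 0.0, 0.0, 0.0], 'view': [[0.0289, -0.9996, 0.006, 0.0338], [-0.9701, -0.0295, -0.2409, 0.5783], [0.2409, 0.0011, -0.9705, 0.9054], [0.0, 0.0, 0.0, 1.0]]}
{'time': 0.1, 'q': array([-6.40560319e+01,  5.00919420e+00,  1.00392570e+01,  9.50986841e+01,
       -1.87165247e-04,  9.00010198e+01]), 'qd': array([ 0.13969886, -0.150998  ,  0.15653335,  0.08315484, -0.17160734,
       -0.02583442]), 'joint_efforts': array([ 4.35901638e-04, -5.21561873e+01,  4.65652299e+01,  1.60519121e-02,
        5.23144355e-07, -7.94274001e-06]), 'ee_pos': array([ 0.24062534, -0.49458289,  0.40404424]), 'tcp_rot': array([-1.79931379e+02,  1.88386533e-04,  2.59429485e+01]), 'wrist_force': array([-0.2424397 , -0.71834582, -0.62608626]), 'torque': array([-0.01290167, -0.01217914, -0.01056586]), 'grasp_force': 0.0, 'opening': 0.08545432796704219}
```

View pics/side0.png

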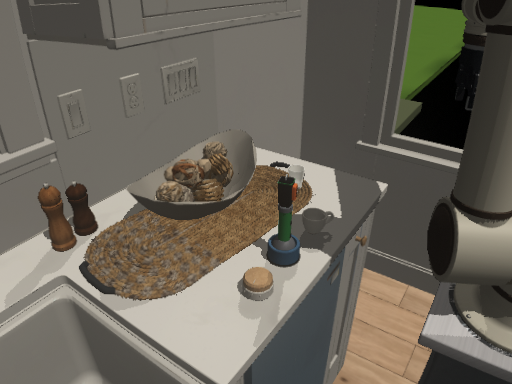

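View pics/top0.png

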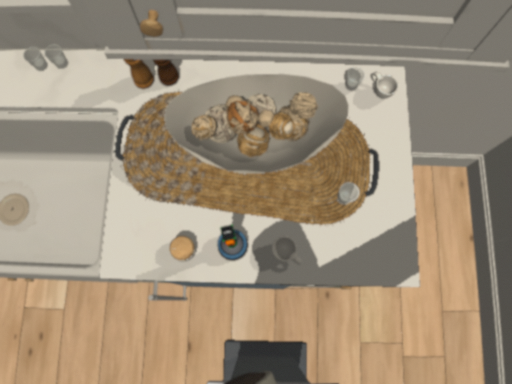

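Side view: the pot is at about (284,250) and the black handle at (287,192), with an orange spot at (294,187). Top view: the pot is at (232,244), the handle at (228,233) and orange at (230,238). The timer (182,247), cup (287,248) and glass (348,192) are well apart from the pot.

```bash
cat > h.py <<'E'
import cv2, numpy as np
from workcell import monitor, camera, get_calibration, bot
def ray(c,uv):
    K=np.array([[c["fx"],0,c["cx"]],[0,c["fy"],c["cy"]],[0,0,1]])
    p=cv2.undistortPoints(np.array([[uv]],float),K,np.array(c["D"],float))[0,0]
    V=np.array(c["view"]); R,t=V[:3,:3],V[:3,3]
    d=R.T@np.array([p[0],p[1],1]); return -R.T@t,d/np.linalg.norm(d)
def plane(c,uv,z):
    o,d=ray(c,uv); return o+d*(z-o[2])/d[2]
def tri(rs):
    A=sum(np.eye(3)-np.outer(d,d) for o,d in rs); b=sum((np.eye(3)-np.outer(d,d))@o for o,d in rs)
    return np.linalg.solve(A,b)
def mask(im,lo,hi,roi):
    m=cv2.inRange(cv2.cvtColor(im,cv2.COLOR_RGB2HSV),lo,hi); k=np.zeros_like(m); u0,u1,v0,v1=roi; k[v0:v1,u0:u1]=m[v0:v1,u0:u1]; return k
def cen(m):
    v,u=np.nonzero(m); return (np.array([u.mean(),v.mean()]),len(u),(u.min(),u.max(),v.min(),v.max())) if len(u) else None
E
python3 - <<'E'
from h import *
ims={n:cv2.imread(f"pics/{n}0.png")[:,:,::-1].copy() for n in("side","top")}
roi={"side":(262,310,160,275),"top":(210,255,215,265)}
C={n:get_calibration(n) for n in ims}
R={}
for n in ims:
    for k,lo,hi in (("orange",(3,140,90),(22,255,255)),("blue",(98,90,30),(125,255,255)),("green",(45,90,20),(90,255,255)),("black",(0,0,0),(179,255,32))):
        r=cen(mask(ims[n],lo,hi,roi[n])); R[n,k]=r; print(n,k,r)
try: print("orange",tri([ray(C[n],R[n,"orange"][0]) for n in ims]))
except Exception as e: print(e)
b=R["top","blue"][2]; print("pot", plane(C["top"],((b[0]+b[1])/2,(b[2]+b[3])/2),.03))
a=cv2.resize(ims["side"][160:275,255:315],None,fx=5,fy=5,interpolation=0); t=cv2.resize(ims["top"][210:270,205:265],None,fx=8,fy=8,interpolation=0)
o=np.zeros((580,800,3),np.uint8); o[:575,:300]=a; o[:480,310:790]=t; cv2.imwrite("pics/c1.png",o[:,:,::-1])
for n,uv,z in(("top",(182,247),.044),("top",(287,248),.049),("top",(348,192),.06)): print(plane(C[n],uv,z))
E
```

```text
side orange (array([293.85507246, 191.75362319]), 69, (np.int64(292), np.int64(296), np.int64(183), np.int64(200)))
side blue (array([287.15686275, 246.08823529]), 102, (np.int64(269), np.int64(299), np.int64(235), np.int64(252)))
side green (array([284.70793651, 224.45079365]), 315, (np.int64(278), np.int64(293), np.int64(181), np.int64(240)))
side black (array([283.94444444, 194.9       ]), 270, (np.int64(278), np.int64(290), np.int64(181), np.int64(206)))
top orange (array([229.63636364, 241.85454545]), 55, (np.int64(225), np.int64(234), np.int64(239), np.int64(245)))
top blue (array([233.93888889, 247.91666667]), 180, (np.int64(219), np.int64(246), np.int64(231), np.int64(258)))
top green (array([230.        , 239.28571429]), 21, (np.int64(222), np.int64(235), np.int64(232), np.int64(246)))
top black (array([227.5, 228. ]), 2, (np.int64(227), np.int64(228), np.int64(228), np.int64(228)))
orange [0.45828223 0.10561265 0.17165543]
pot [0.47127269 0.10760106 0.03      ]
[0.45959368 0.2274692  0.044     ]
[ 0.46426571 -0.02344792  0.049     ]
[ 0.60380241 -0.1701343   0.06      ]
```

View pics/c1.png

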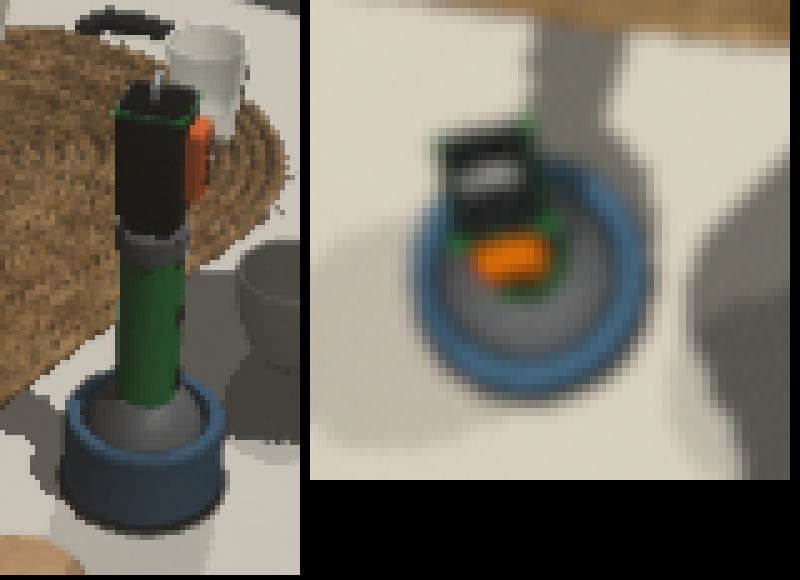

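The crop shows the handle's top face centred at about (228,233) in the top view. The orange button is on the robot-facing side and turned about 10° (brush yaw ≈ +10°).

```bash
cat >> h.py <<'E'
from scipy.spatial.transform import Rotation as Ro
def plan(goal,yaw,n):
    """per-row tool-frame numbers to TCP goal (pointing down, yaw) in n rows"""
    o=monitor.get_obs(); p=np.array(o["ee_pos"]); R=Ro.from_euler("xyz",o["tcp_rot"],degrees=True)
    G=Ro.from_euler("xyz",[180,0,yaw],degrees=True); w=(R.inv()*G).as_rotvec(); s=(np.array(goal)-p)/n
    for i in range(n):
        print(np.round(np.r_[R.inv().apply(s)/.04,w/n/.1],2).tolist()); R=R*Ro.from_rotvec(w/n)
E
python3 - <<'E'
from h import *
c=get_calibration("top")
f=lambda u,v:plane(c,(205+(u-310)/8-.4,210+v/8-.4),.2)[:2]
P=np.array([f(440,148),f(535,128),f(550,220),f(455,240)]);print(P,P.mean(0))
d=P[0]+P[1]-P[2]-P[3];e=P[0]+P[3]-P[1]-P[2]
print("yaw",np.degrees(np.arctan2(d[1],d[0])),np.degrees(np.arctan2(-e[0],e[1])))
print(plane(c,(205+220/8-.4,210+280/8-.4),.04))
g=np.r_[P.mean(0),.425]; plan(g,100,16)
E
```

```text
[[0.48167129 0.12273239]
 [0.48755568 0.09885419]
 [0.46413177 0.09406432]
 [0.45831559 0.11779338]] [0.47291858 0.10836107]
yaw 11.748478624048191 13.808053779894964
[0.46969236 0.1079676  0.04      ]
[0.74, -0.69, -0.03, -0.0, -0.0, -0.81]
[0.79, -0.63, -0.03, -0.0, -0.0, -0.81]
[0.84, -0.56, -0.03, -0.0, -0.0, -0.81]
[0.88, -0.49, -0.03, -0.0, -0.0, -0.81]
[0.92, -0.42, -0.03, -0.0, -0.0, -0.81]
[0.95, -0.34, -0.03, -0.0, -0.0, -0.81]
[0.97, -0.26, -0.03, -0.0, -0.0, -0.81]
[0.99, -0.19, -0.03, -0.0, -0.0, -0.81]
[1.0, -0.1, -0.03, -0.0, -0.0, -0.81]
[1.01, -0.02, -0.03, -0.0, -0.0, -0.81]
[1.01, 0.06, -0.03, -0.0, -0.0, -0.81]
[1.0, 0.14, -0.03, -0.0, -0.0, -0.81]
[0.99, 0.22, -0.03, -0.0, -0.0, -0.81]
[0.96, 0.3, -0.03, -0.0, -0.0, -0.81]
[0.94, 0.38, -0.03, -0.0, -0.0, -0.81]
[0.9, 0.45, -0.03, -0.0, -0.0, -0.81]
```

Request:
carry_out --targets "0.74 -0.69 -0.03 0 0 -0.81 1;0.79 -0.63 -0.03 0 0 -0.81 1;0.84 -0.56 -0.03 0 0 -0.81 1;0.88 -0.49 -0.03 0 0 -0.81 1;0.92 -0.42 -0.03 0 0 -0.81 1;0.95 -0.34 -0.03 0 0 -0.81 1;0.97 -0.26 -0.03 0 0 -0.81 1;0.99 -0.19 -0.1 0 0 -0.81 1" --newtons 40

```text
time: 0.77
ee_pos: [0.3563, -0.1913, 0.4166]
tcp_rot: [-180.0, -0.0, 63.3]
wrist_force: [1.0, -0.0, -1.0]
opening: 0.0853
grasp_force: 0.0
```

Request:
carry_out --targets "1 -0.1 -0.1 0 0 -0.81 1;1 -0.02 -0.1 0 0 -0.81 1;1 0.06 -0.1 0 0 -0.81 1;1 0.14 -0.1 0 0 -0.81 1;0.95 0.22 -0.1 0 0 -0.81 1;0.8 0.3 0 0 0 -0.81 1;0.5 0.38 0 0 0 -0.81 1;0 0 0 0 0 0 1"

```text
time: 1.43
ee_pos: [0.459, 0.0477, 0.436]
tcp_rot: [-180.0, -0.0, 96.1]
wrist_force: [0.4, -0.8, -1.1]
opening: 0.0852
grasp_force: 0.0
```

```bash
python3 - <<'E'
from h import *
c=get_calibration("wrist"); im=camera("wrist"); cv2.imwrite("pics/w1.png",im[:,:,::-1])
o=monitor.get_obs(); print(o["time"],o["ee_pos"],o["tcp_rot"],o["q"],o["wrist_force"])
V=np.array(c["view"]);print("cam",-V[:3,:3].T@V[:3,3])
plan([.472,.108,.425],102,2)
E
```

```text
1.4833 [0.45815912 0.04624894 0.43612434] [-1.79903008e+02 -8.22954263e-03  9.57928735e+01] [ 5.76222243e+00 -6.33774095e+00  2.39983129e+00  9.88345682e+01
  8.17764288e-03  8.99693350e+01] [-0.41406895 -0.1026673  -0.11318385]
cam [0.45024463 0.13131065 0.40511705]
[0.75, 0.25, 0.14, -0.01, -0.0, -0.54]
[0.74, 0.29, 0.14, -0.01, -0.0, -0.54]
```

View pics/w1.png

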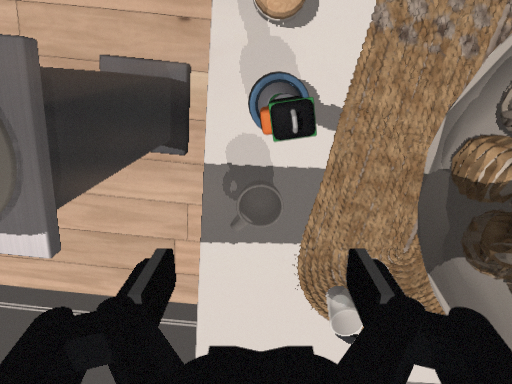

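The wrist view looks almost straight down on the handle. Its top is centred near (293,118), the orange button is at (266,120) on the left (robot) side, and the pot is at (280,102).

```bash
python3 - <<'E'
from h import *
c=get_calibration("wrist"); im=cv2.imread("pics/w1.png")[:,:,::-1].copy()
m=mask(im,(0,0,0),(179,255,40),(262,325,90,150))|mask(im,(45,90,20),(90,255,255),(262,325,90,150))
m=cv2.morphologyEx(m,cv2.MORPH_OPEN,np.ones((5,5)))
k=max(cv2.findContours(m,0,1)[0],key=cv2.contourArea); r=cv2.minAreaRect(k);print(r)
B=np.array([plane(c,p,.2)[:2] for p in cv2.boxPoints(r)]);print(B,B.mean(0))
for a,b in((0,1),(1,2)): d=B[b]-B[a];print(np.hypot(*d),np.degrees(np.arctan2(d[1],d[0])))
print(plane(c,cen(mask(im,(3,140,90),(22,255,255),(250,325,90,150)))[0],.185))
g=np.r_[B.mean(0),.425];plan(g,102,2)
E
```

```text
((292.307861328125, 117.0589599609375), (41.3011589050293, 44.34092330932617), 82.40535736083984)
[[0.45536041 0.12076916]
 [0.48331985 0.127361  ]
 [0.49107476 0.10147806]
 [0.46197005 0.0944737 ]] [0.47293127 0.11102048]
0.02872598904589219 13.266042552084153
0.02701972060834939 -73.32100520044634
[0.45579019 0.10574435 0.185     ]
[0.79, 0.27, 0.14, -0.01, -0.0, -0.54]
[0.77, 0.31, 0.14, -0.01, -0.0, -0.54]
```

Request:
carry_out --targets "0.79 0.25 0.14 0 0 -0.7 1;0.75 0.29 0.14 0 0 -0.7 1;0 0 0 0 0 0 1;0 0 0 0 0 0 1;0 0 0 0 0 0 1;0 0 0 0 0 0 1;0 0 0 0 0 0 1;0 0 0 0 0 0 1"

```text
time: 2.15
ee_pos: [0.4706, 0.1075, 0.4262]
tcp_rot: [180.0, 0.0, 103.5]
wrist_force: [-0.3, 0.0, -0.0]
opening: 0.0853
grasp_force: 0.0
```

```bash
python3 - <<'E'
from h import *
c=get_calibration("wrist"); im=camera("wrist"); cv2.imwrite("pics/w2.png",im[:,:,::-1])
o=monitor.get_obs(); print(o["time"],o["ee_pos"],o["tcp_rot"])
plan([.471,.1095,.327],103.5,4)
E
```

```text
2.2 [0.47061174 0.10767229 0.42618646] [1.79972502e+02 3.04475496e-03 1.03497376e+02]
[0.01, 0.0, 0.62, 0.0, 0.0, -0.0]
[0.01, 0.0, 0.62, 0.0, 0.0, -0.0]
[0.01, 0.0, 0.62, 0.0, 0.0, -0.0]
[0.01, 0.0, 0.62, 0.0, 0.0, -0.0]
```

View pics/w2.png

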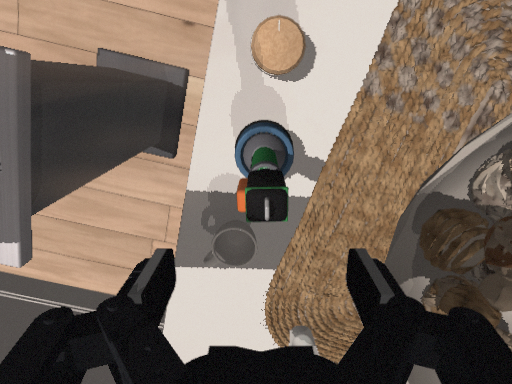

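The handle is square to the fingers. Handle and button together span columns 238–288, centred between the fingers at about 261, so I'll descend and close.

Request:
carry_out --targets "0.02 0 0.4 0 0 0 1;0.02 0 0.4 0 0 0 1;0 0 0.4 0 0 0 1;0 0 0.4 0 0 0 1;0 0 0.4 0 0 0 1;0 0 0.4 0 0 0 1;0 0 0.08 0 0 0 1;0 0 0 0 0 0 1"

```text
time: 2.87
ee_pos: [0.4701, 0.1096, 0.326]
tcp_rot: [-179.9, 0.0, 103.5]
wrist_force: [-0.3, -0.3, 0.3]
opening: 0.0856
grasp_force: 0.0
```

Request:
carry_out --targets "0 0 0 0 0 0 0.3;0 0 0 0 0 0 0.1;0 0 0 0 0 0 0;0 0 0 0 0 0 -0.1;0 0 0 0 0 0 -0.3;0 0 0 0 0 0 -1;0 0 0 0 0 0 -1;0 0 0 0 0 0 -1" --newtons 35

```text
time: 3.53
ee_pos: [0.4708, 0.11, 0.3278]
tcp_rot: [179.8, 0.0, 103.6]
wrist_force: [3.5, 1.0, 6.4]
opening: 0.0299
grasp_force: 35.5
```

Request:
carry_out --targets "0 0 0 0 0 0 -1;0 0 0 0 0 0 -1;0 0 0 0 0 0 -1;0 0 0 0 0 0 -1;0 0 0 0 0 0 -1;0 0 0 0 0 0 -1;0 0 0 0 0 0 -1;0 0 0 0 0 0 -1"

```text
time: 4.2
ee_pos: [0.4708, 0.11, 0.3278]
tcp_rot: [179.8, 0.0, 103.6]
wrist_force: [2.5, 0.9, 5.8]
opening: 0.0297
grasp_force: 35.5
```

```bash
python3 - <<'E'
from h import *
s=camera("side");w=camera("wrist")
o=monitor.get_obs(); print({k:np.round(o[k],3).tolist() for k in("time","ee_pos","tcp_rot","wrist_force","torque","opening","grasp_force")})
a=cv2.resize(s[130:275,240:330],None,fx=4,fy=4,interpolation=0)
O=np.zeros((580,780,3),np.uint8);O[:,:360]=a;O[:308,370:]=cv2.resize(w,(410,308));cv2.imwrite("pics/g1.png",O[:,:,::-1])
E
```

```text
{'time': 4.3, 'ee_pos': [0.471, 0.11, 0.328], 'tcp_rot': [179.828, 0.001, 103.578], 'wrist_force': [3.106, 0.359, 5.415], 'torque': [0.156, -0.821, 0.0], 'opening': 0.03, 'grasp_force': 35.536}
```

View pics/g1.png

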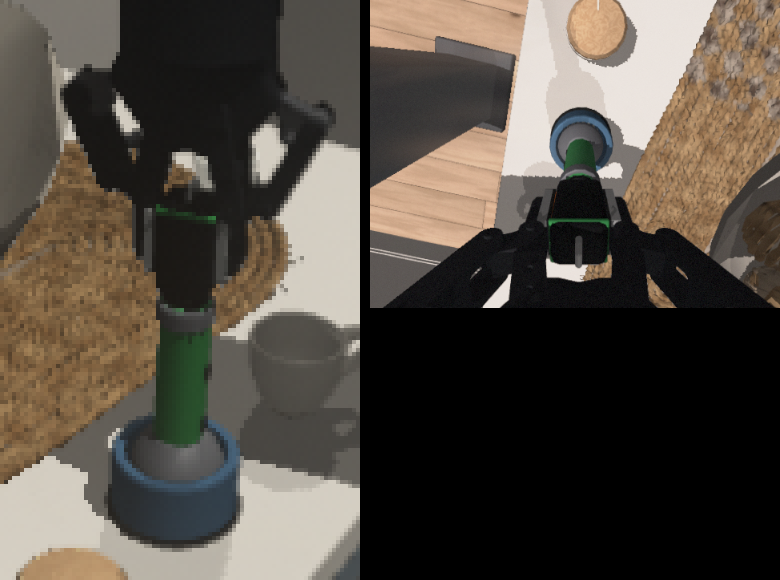

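The grasp is good. The opening of about 30 mm means the button is in, and the brush is still upright in its pot. Now a slow pull.

Request:
carry_out --targets "0 0 -0.1 0 0 0 -1;0 0 -0.1 0 0 0 -1;0 0 -0.1 0 0 0 -1;0 0 -0.1 0 0 0 -1;0 0 -0.1 0 0 0 -1;0 0 0 0 0 0 -1;0 0 0 0 0 0 -1;0 0 0 0 0 0 -1"

```text
time: 4.97
ee_pos: [0.4702, 0.1099, 0.3466]
tcp_rot: [-180.0, 0.0, 103.6]
wrist_force: [0.0, -0.3, 1.0]
opening: 0.0298
grasp_force: 34.7
```

```bash
python3 - <<'E'
from h import *
s=camera("side")
o=monitor.get_obs(); print({k:np.round(o[k],3).tolist() for k in("time","ee_pos","tcp_rot","wrist_force","torque","opening","grasp_force")})
O=cv2.resize(s[130:275,240:330],None,fx=4,fy=4,interpolation=0);cv2.imwrite("pics/g2.png",O[:,:,::-1])
a=cv2.imread("pics/side0.png")[:,:,::-1].copy()
for i in(a,s): print(cen(mask(i,(45,90,20),(90,255,255),(262,310,207,275))))
E
```

```text
{'time': 5.017, 'ee_pos': [0.47, 0.11, 0.347], 'tcp_rot': [-179.979, -0.001, 103.581], 'wrist_force': [0.608, -0.214, -0.313], 'torque': [-0.006, 0.224, -0.011], 'opening': 0.029, 'grasp_force': 34.687}
(array([284.61589404, 226.24172185]), 302, (np.int64(279), np.int64(291), np.int64(213), np.int64(240)))
(array([285.78095238, 226.25079365]), 315, (np.int64(280), np.int64(292), np.int64(207), np.int64(241)))
```

View pics/g2.png

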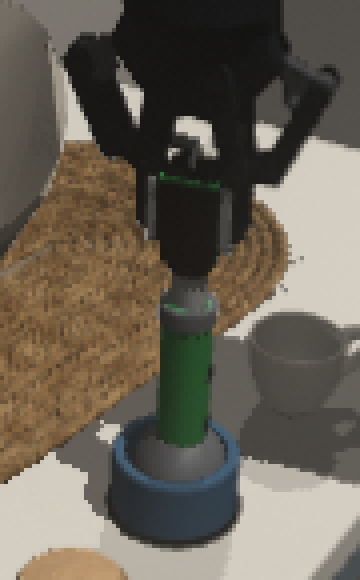

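The handle has slid about 2 cm out of the collar and the sleeve stays in the pot. I'll keep pulling.

Request:
carry_out --targets "0 0 -0.15 0 0 0 -1;0 0 -0.15 0 0 0 -1;0 0 -0.15 0 0 0 -1;0 0 -0.15 0 0 0 -1;0 0 -0.15 0 0 0 -1;0 0 -0.15 0 0 0 -1;0 0 -0.15 0 0 0 -1;0 0 -0.1 0 0 0 -1"

```text
time: 5.68
ee_pos: [0.4703, 0.1099, 0.3936]
tcp_rot: [180.0, 0.0, 103.6]
wrist_force: [-2.0, -0.6, -1.8]
opening: 0.0295
grasp_force: 34.6
```

Request:
carry_out --targets "0 0 -0.03 0 0 0 -1;0 0 -0.03 0 0 0 -1;0 0 -0.03 0 0 0 -1;0 0 -0.03 0 0 0 -1;0 0 -0.03 0 0 0 -1;0 0 0 0 0 0 -1;0 0 0 0 0 0 -1;0 0 0 0 0 0 -1"

```text
time: 6.35
ee_pos: [0.4703, 0.1099, 0.3983]
tcp_rot: [-180.0, 0.0, 103.6]
wrist_force: [-0.2, -0.5, -4.3]
opening: 0.0298
grasp_force: 35.2
```

```bash
python3 - <<'E'
from h import *
s=camera("side")
o=monitor.get_obs(); print({k:np.round(o[k],3).tolist() for k in("time","ee_pos","tcp_rot","wrist_force","torque","opening","grasp_force")})
O=cv2.resize(s[130:275,240:330],None,fx=4,fy=4,interpolation=0);cv2.imwrite("pics/g3.png",O[:,:,::-1])
print(cen(mask(s,(45,90,20),(90,255,255),(262,310,207,275))))
E
```

```text
{'time': 6.4, 'ee_pos': [0.47, 0.11, 0.398], 'tcp_rot': [-179.975, 0.001, 103.578], 'wrist_force': [-0.025, -0.16, -3.858], 'torque': [0.005, 0.036, -0.039], 'opening': 0.029, 'grasp_force': 35.241}
(array([285.56687898, 226.00318471]), 314, (np.int64(280), np.int64(292), np.int64(207), np.int64(240)))
```

View pics/g3.png

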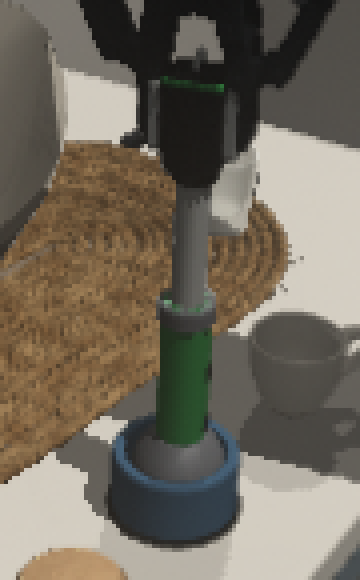

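The handle is fully extended by about 71 mm and the scale shows the brush's weight (-4 N), with the head still seated in the pot. Now the lift.

Request:
carry_out --targets "0 0 -0.05 0 0 0 -1;0 0 -0.1 0 0 0 -1;0 0 -0.15 0 0 0 -1;0 0 -0.15 0 0 0 -1;0 0 -0.15 0 0 0 -1;0 0 -0.15 0 0 0 -1;0 0 -0.15 0 0 0 -1;0 0 -0.15 0 0 0 -1"

```text
time: 7.07
ee_pos: [0.4703, 0.1099, 0.4415]
tcp_rot: [180.0, 0.0, 103.6]
wrist_force: [-0.8, 0.3, -5.1]
opening: 0.0295
grasp_force: 35.3
```

Request:
carry_out --targets "0 0 -0.15 0 0 0 -1;0 0 -0.15 0 0 0 -1;0 0 -0.15 0 0 0 -1;0 0 -0.15 0 0 0 -1;0 0 -0.1 0 0 0 -1;0 0 -0.05 0 0 0 -1;0 0 0 0 0 0 -1;0 0 0 0 0 0 -1"

```text
time: 7.73
ee_pos: [0.4704, 0.1099, 0.4706]
tcp_rot: [-180.0, 0.0, 103.6]
wrist_force: [-0.3, 0.0, -3.6]
opening: 0.0297
grasp_force: 35.3
```

Request:
carry_out --targets "0 0 0 0 0 0 -1;0 0 0 0 0 0 -1;0 0 0 0 0 0 -1;0 0 0 0 0 0 -1;0 0 0 0 0 0 -1;0 0 0 0 0 0 -1;0 0 0 0 0 0 -1;0 0 0 0 0 0 -1"

```text
time: 8.4
ee_pos: [0.4703, 0.1099, 0.4707]
tcp_rot: [180.0, -0.0, 103.6]
wrist_force: [0.7, 1.1, -5.0]
opening: 0.0299
grasp_force: 35.3
```

```bash
python3 - <<'E'
from h import *
s=camera("side")
o=monitor.get_obs(); print({k:np.round(o[k],3).tolist() for k in("time","ee_pos","tcp_rot","wrist_force","torque","opening","grasp_force")})
O=cv2.resize(s[80:275,230:340],None,fx=3,fy=3,interpolation=0);cv2.imwrite("pics/g4.png",O[:,:,::-1])
E
```

```text
{'time': 8.45, 'ee_pos': [0.47, 0.11, 0.471], 'tcp_rot': [-179.999, 0.0, 103.578], 'wrist_force': [0.322, -1.108, -4.055], 'torque': [0.034, -0.012, -0.012], 'opening': 0.03, 'grasp_force': 35.312}
```

View pics/g4.png

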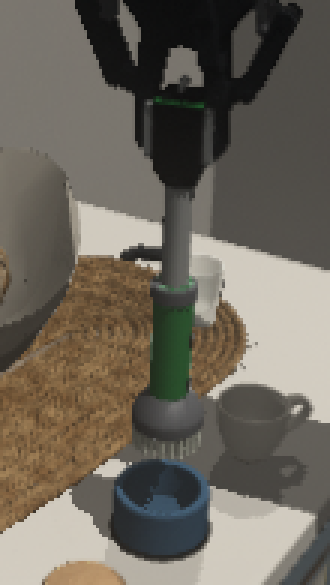

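The brush hangs upright and fully extended, about 4 cm above the pot's rim, and it is still. The cup, timer and glass have not been touched.

```bash
python3 -c "
from workcell import bot
print(bot.job_done())"
```

```text
the job is handed in; nothing more can be done
None
```

The job is handed in: the brush was extended to the second stop in its pot, then lifted, and the gripper still holds it by the handle, upright and still, about 4 cm above the rim.

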